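# Prime the blue screw feeder: two turns of the crank

### The job

The blue screw feeder on the laptop repair bench has just been serviced and must be primed: turn the crank on its top exactly two full turns clockwise (seen from above), so that its handle comes to rest where it stands now, and let go. There is no counter; do not turn it past two turns and wind it back, do not turn it the wrong way, and leave the yellow feeder's crank as it is.

Things in the scene. Friction and masses are not known exactly. Their poses are not given: they have to be found in the camera images.
- blue_head: Fixed round blue cap, 116 mm wide, on the blue screw feeder (blue pot on a dark base plate 150 x 130 mm, metal spout low down, bolted to the bench). Origin: on the vertical crank axis at the cap's underside, 105 mm above the bench; z up. Crank above it: flat arm 16 mm wide, top at 135 mm, hub 26 mm wide, top at 136 mm; at the start the arm points along this body's x, in any direction.
- blue_knob (a point): Point to grip on the blue feeder's crank handle, 166 mm above the bench. The handle is an upright black cylinder 22 mm in diameter, foot at 136 mm on the crank arm, top at 184 mm, standing 45 mm from the crank axis. It spins freely on its pin, so a gripper holding it from above can keep one orientation while carried round the circle of 45 mm radius.
- blue_crank (a joint): Angle turned by the blue feeder's crank: 0 at the start, growing clockwise seen from above, 6.283 per turn, no end stops. Light friction (about 2 N at the handle) holds it where it is left; it neither coasts nor springs back.
- yellow_knob (a point): The same point on the handle of the yellow feeder, an identical machine with yellow pot and cap and a black handle, beside the blue one on its left or right, axes at least 200 mm apart, its crank at any angle. A bystander: not to be turned.

How it is judged (in metres and radians):
On the way, in this order (a step that is already met when the one before it is completed fails the run):
1. the blue crank has been turned about half a turn clockwise (value of joint blue_crank above 3 rad).
2. the blue crank has gone round once and goes on into its second turn (value of joint blue_crank above 6.6 rad).
At the end, for the whole second after the job is handed in: The blue crank has been turned two full turns clockwise (12.57 rad, within 0.35 rad or 20 degrees), its handle is at rest within 18 mm of where it stood at the start, and the yellow feeder's handle is within 15 mm of where it was (value of joint blue_crank between 12.216 and 12.916 rad and velocity of joint blue_crank between -0.05 and 0.05 rad/s and distance of blue_knob from where it was at the start of the episode below 0.018 m and distance of yellow_knob from where it was at the start of the episode below 0.015 m); the robot touches nothing.
It fails at once if the blue crank is turned more than 34 degrees past two turns (value of joint blue_crank above 13.166 rad).
It fails at once if the blue crank is turned more than 29 degrees the wrong way (anticlockwise) (value of joint blue_crank below -0.5 rad).
It fails at once if the yellow feeder's handle is moved by more than 15 mm (distance of yellow_knob from where it was at the start of the episode above 0.015 m).
It also fails if it takes over 56 s, if anything falls off the work surface, if the arm or the gripper's body presses on something with over 40 N, if the wrist force passes 120 N, or if a joint passes its speed limit or range.

### The arm

A 6-joint arm with a two-finger parallel gripper is mounted at the origin on the work surface. World frame = base frame: x ahead of the robot, y to its left, z up, the work surface at z = 0. Lengths are in mm, angles in rad, forces in N, time in s.
With the tool pointing down it reaches from about 350 to 975 mm from the base axis. Payload 17.4 kg.
Tool frame: the origin (TCP) lies between the finger pads; the fingertips stand 8 mm ahead of it and the grasp point (between the pads) lies 11 mm behind it (tips_ahead is the z of the fingertips in the tool frame, in mm); z points along the fingers, y is the direction in which the jaws open and shut (so a half turn about z gives the same grasp; the last joint's range is limited). The gripper opens to 85 mm and grips with 20 to 120 N. Pads are 22 mm wide; open, the fingers measure 114 mm over their backs; the gripper's body (76 mm by 85 mm) begins 54 mm behind the grasp point. The pads swing forward as they close: fully open they stand 13 mm farther back than shut.
Start: joints at [-1.245, 0.116, 1.442, -0, 1.584, -0.038], TCP at [240.175, -630.832, 239.303] pointing down, gripper open.
Joint ranges: [-2.83, 2.83], [-0.83, 2.19], [0.07, 2.5], [-1.14, 4.28], [0.01, 3], [-2.97, 2.97]. Speed limits (rad/s): [1.89, 1.89, 2.22, 3.14, 3.14, 3.14].

### API

Orientations are given as a unit quaternion [x, y, z, w].
In Python, from workcell import * gives the robot as it stands. The module is installed in compiled form; this text tells all that it offers.
- The arm moves only by the tool servo_tool, never from a script. Its argument "increments" is a list of rows, each a list of 4 numbers: the shift along the world's x, y, z in mm, then the turn about the world's z in degrees. A call has 1 to 5 rows; each row shifts and turns the commanded pose from where the row before left it; what a row does not reach is not made up. A row lasts 1/8 s, in which the tool goes at most 62.5 mm and 10.7 degrees, less where a joint would pass 70% of its speed; a pose out of reach is approached as far as the arm can. A call with a gripper value outside its range is refused whole. "gripper" is the finger opening in mm, from 0 to 85.4, set as the call begins (left out, the last holds). The fingers move at their own pace and stop on an object; "grip_force" is the grip in N (left out, the last holds). Time passes only in rows, so rows that do not move let the fingers close. It gives the time, the measured TCP pose, the force and the opening at its end, in the units of the state.
- sense(): the state, without advancing time (a new reading comes with each control period).
- grab_frame(name): name is "scene" or "top"; returns a dict with "image" (480x640x3 uint8, red, green, blue), "depth" (480x640 float32, mm along the optical axis (not along the pixel's ray), 0 where there is no reading), "camera_matrix" (3x3 intrinsics, pixels), "D" ([k1, k2, p1, p2, k3] as OpenCV has them; the pictures are not rectified), "view" (4x4, takes a point from world to camera coordinates). Camera axes: x right, y up, looking along -z (the intrinsics and any distortion apply to the point x, -y, -z); pixel columns grow to the right and rows downward; lengths in mm; the calibration is good to about 2 mm. A picture is of the moment at which its call begins.
- close_job(): hands the job in, once; it reports no verdict.
Trained networks look in a picture, given as the dict that the camera call returned (one of the last four; its "shot" number tells which), for a name from the list of things; names that differ only in an ending like _2 or _b are one class to them, and where a whole thing is asked for, a point or a joint stands for the part that bears it (a point fixed in the world has none). Each returns a list of dicts, best first, with "conf" (0 to 1); they miss things now and then, are a little off and sometimes report something else, mostly with a low value. They report only what shows in the picture. A call takes as long as a camera call.
- search_frame(picture, name): "rect" ([centre column, centre row, width, height] as shares, 0 to 1, of the picture: columns of its width, rows of its height, round what is visible of it).
- outline_of(picture, name): "region" (480x640 bool, what is visible of it) and "rect" ([centre column, centre row, width, height] as shares, 0 to 1, of the picture: columns of its width, rows of its height, round what is visible of it).
- pinpoint(picture, name): "xy" ([column, row] as shares, 0 to 1, of the picture: columns of its width, rows of its height: a listed point, or the origin of a listed thing).
The state is a dict: "clock": time; "joint_pos": joint angles; "joint_vel": joint speeds; "effort": joint torques, N m; "position": TCP position; "orientation": TCP orientation; "wrist_force": force on the tool from outside, world axes, zero at the start; "wrist_torque": the same for the moment, N m; "grip_width": finger opening in mm.
Only numpy, scipy, OpenCV 4.12 (cv2) and the standard library are available. Lean on these libraries where they do the work, as an engineer would, in place of code of your own. Each camera call takes 0.05 s, during which the arm holds its last target. There are 200 camera calls.

## Working session

There is one attempt and no reset: what is moved stays moved. The work goes in short steps, Python scripts to look and compute and a tool call to move; the robot and the scene stay as the last step left them, time stands still between calls to the robot, and variables do not carry over. Pictures are saved under pics/ and viewed, about 8 in all and at most 12, crops included, and the job is handed in when it is done.

Besides the shell and the picture viewer there is one more tool, called by a JSON object that holds its "name" and its "arguments", one argument or row to a line. servo_tool: Moves the arm, as the interface text tells. Its arguments: {"type":"object","properties":{"increments":{"type":"array"},"gripper":{"type":"number"},"grip_force":{"type":"number"}},"required":["increments"]}

```bash
mkdir -p pics
cat > h.py <<'E'
from workcell import *
import numpy as np, cv2
def ray(f,uv):
    K=np.array(f["camera_matrix"],float);D=np.array(f["D"],float)
    p=cv2.undistortPoints(np.array([[uv]],float),K,D)[0,0]
    V=np.array(f["view"],float);R=V[:3,:3];t=V[:3,3]
    return -R.T@t, R.T@np.array([p[0],-p[1],-1.])
def atz(f,uv,z):
    c,d=ray(f,uv); return c+d*(z-c[2])/d[2]
def atd(f,uv):
    c,d=ray(f,uv); return c+d*f["depth"][int(uv[1]),int(uv[0])]
E
python3 - <<'E'
from h import *
np.set_printoptions(precision=1,suppress=True)
s=sense();print(s)
ims=[]
for n in("scene","top"):
    f=grab_frame(n);ims.append(f["image"])
    print(n,"cam",ray(f,(320,240))[0])
    for nm,z in(("blue_head",105),("blue_knob",166),("yellow_knob",166)):
        for r in pinpoint(f,nm)[:2]:
            uv=np.array(r["xy"])*[640,480];print(nm,r["conf"],uv,atz(f,uv,z),atd(f,uv))
    cv2.imwrite(f"pics/{n}0.png",f["image"][:,:,::-1])
E
```

```text
{'clock': 0.0, 'joint_pos': array([-1.2,  0.1,  1.4, -0. ,  1.6, -0. ]), 'joint_vel': array([-0.,  0.,  0.,  0., -0.,  0.]), 'effort': array([ -0. , -73.2, -63.2,   0. ,   0. ,  -0. ]), 'position': array([ 240.1, -630.7,  238.6]), 'orientation': array([ 1. ,  0.2, -0. , -0. ]), 'wrist_force': array([-1. ,  0.3, -0.2]), 'wrist_torque': array([ 0.,  0., -0.]), 'grip_width': 85.44961273588217}
scene cam [1215.9  -90.6  604.8]
blue_head 0.57 [449.  241.4] [515.4 221.5 105. ] [536.5 212.  120.1]
blue_knob 0.81 [435.6 223.2] [547.3 178.9 166. ] [550.9 177.5 168.4]
yellow_knob 0.57 [212.  226.5] [ 515.2 -184.   166. ] [ 523.5 -182.9  171.2]
top cam [473.8 -15.  851.5]
blue_head 0.89 [179.8 250.5] [528.6 224.7 105. ] [526.5 215.4 133.9]
blue_knob 0.86 [191.6 235.3] [545.3 188.6 166. ] [543.3 182.8 185.7]
yellow_knob 0.57 [457.2 254.5] [ 512.2 -182.6  166. ] [ 511.3 -178.7  181.9]
```

View pics/top0.png

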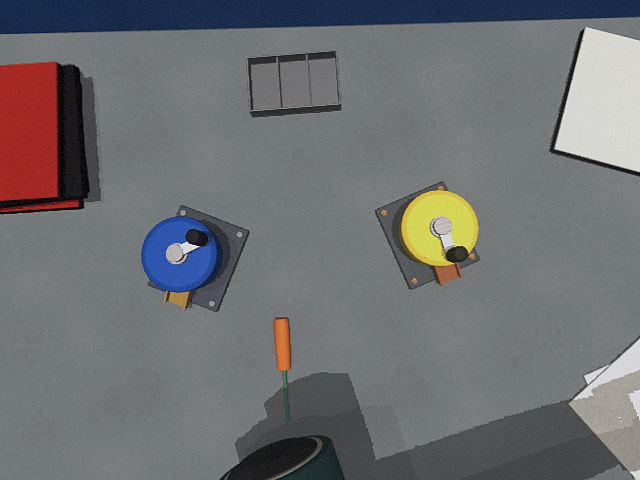

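View pics/scene0.png

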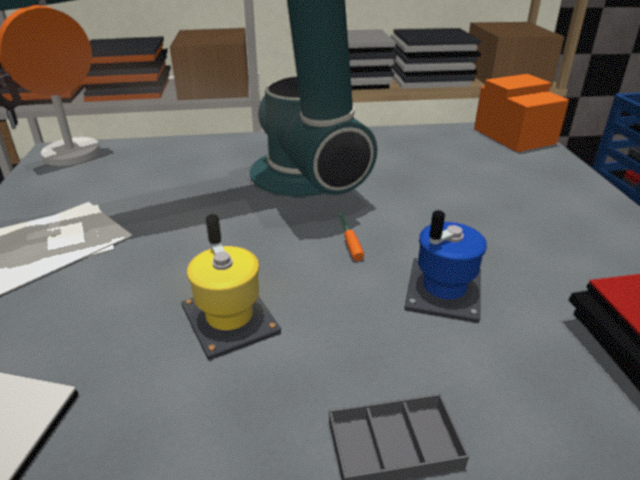

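The top view shows the blue cap at about (179,254), with its hub at (177,254) and handle top at about (198,237). The yellow feeder is at (440,228), far enough away. The scene view agrees. Next I'll measure the hub and handle from a crop.

Run:
```python
from h import *
np.set_printoptions(precision=1,suppress=True)
f=grab_frame("top");im=f["image"].astype(int)
sub=np.s_[205:300,135:225]
hsv=cv2.cvtColor(f["image"],cv2.COLOR_RGB2HSV)
dep=f["depth"]
vs,us=np.mgrid[205:300,135:225]
P=np.array([atd(f,(u,v)) for u,v in zip(us.ravel(),vs.ravel())])
I=im[sub].reshape(-1,3)
k=(P[:,2]>178)&(P[:,2]<192); print("knobtop",k.sum(),np.median(P[k],0),P[k].mean(0),np.ptp(P[k],0))
blue=(I[:,2]>I[:,0]+60)&(P[:,2]>100); print("cap z pct",np.percentile(P[blue][:,2],[5,50,95]))
c=(I[:,2]>I[:,0]+60).reshape(95,90).astype(np.uint8)
h=cv2.convexHull(cv2.findContours(c,0,1)[0][0] if 0 else max(cv2.findContours(c,0,1)[0],key=cv2.contourArea))
e=cv2.fitEllipse(h);uv=np.array(e[0])+[135,205];print("cap ell",e,uv,atz(f,uv,124))
w=(I.min(1)>110)&(I.max(1)-I.min(1)<45)&(P[:,2]>125)&(P[:,2]<145)
print("metal",w.sum(),P[w].mean(0))
q=w&(np.hypot(us.ravel()-177,vs.ravel()-254)<14);print("hubish",P[q].mean(0),np.ptp(P[q],0))
b=cv2.resize(f["image"][sub],None,fx=6,fy=6,interpolation=2)
cv2.imwrite("pics/c1.png",b[:,:,::-1])
for n in ("blue_head",):
  for r in pinpoint(f,n): uv=np.array(r["xy"])*[640,480];print(r["conf"],uv,atz(f,uv,105))
```

```text
knobtop 187 [542.5 181.9 182.8] [542.4 182.3 182.5] [19.8 20.8  8.7]
cap z pct [115.  119.  121.4]
cap ell ((43.67987060546875, 48.946136474609375), (74.32704162597656, 76.70014190673828), 39.482173919677734) [178.7 253.9] [522.1 220.1 124. ]
metal 390 [525.5 217.1 134.3]
hubish [524.5 219.8 134.3] [29.9 36.4 14. ]
0.79 [177.4 250.7] [528.3 228.3 105. ]
```

View pics/c1.png

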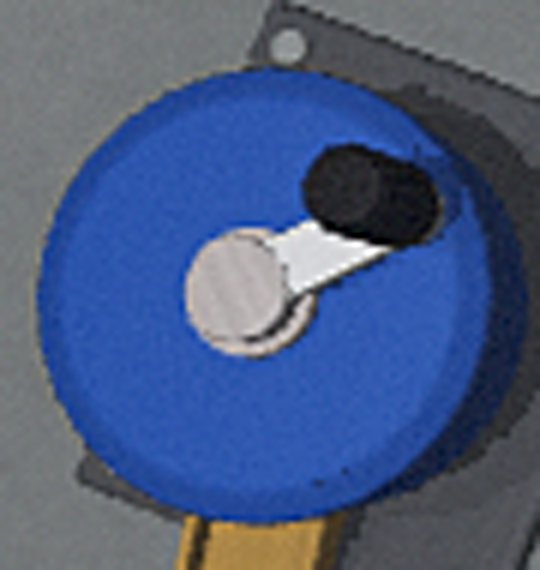

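The crop shows the hub top centred at about (174.5,252.8) and the handle top at about (192.5,236.2) in full-frame pixels. The handle leans outward from parallax, as expected.

Run:
```python
from h import *
np.set_printoptions(precision=1,suppress=True)
f=grab_frame("top")
H=atz(f,(135+235/6,205+287/6),136);K=atz(f,(135+345/6,205+187/6),184)
print(H,K,np.hypot(*(K-H)[:2]),np.degrees(np.arctan2(*(K-H)[1::-1])))
g=grab_frame("scene")
for nm,z in(("blue_knob",166),("blue_head",105)):
  for r in pinpoint(g,nm)[:1]: uv=np.array(r["xy"])*[640,480];print(nm,uv,atz(g,uv,z))
s=sense();q=s["orientation"]
from scipy.spatial.transform import Rotation as R
print(R.from_quat(q).as_matrix())
```

```text
[523.  222.9 136. ] [542.2 182.  184. ] 45.198093543676606 -64.83215783309475
blue_knob [435.  223.8] [548.9 177.4 166. ]
blue_head [447.4 243.1] [520.2 216.9 105. ]
[[ 0.9  0.4  0. ]
 [ 0.4 -0.9  0. ]
 [ 0.  -0.  -1. ]]
```

{"name": "servo_tool", "arguments": {
  "increments": [
    [20,54,0,0],
    [20,54,0,0],
    [20,54,0,0],
    [20,54,0,0],
    [20,54,0,0]
  ],
  "gripper": 85,
  "grip_force": 30
}}

```text
clock: 1.32
position: [340.4, -359.1, 239.4]
orientation: [0.984, 0.181, 0.0, 0.0]
wrist_force: [0.8, 0.1, 0.1]
grip_width: 84.8
```

{"name": "servo_tool", "arguments": {
  "increments": [
    [20,54,0,0],
    [20,54,0,0],
    [20,54,0,0],
    [20,54,0,0],
    [20,54,0,0]
  ]
}}

```text
clock: 1.95
position: [440.4, -89.0, 239.7]
orientation: [0.984, 0.181, 0.0, 0.0]
wrist_force: [1.1, -1.3, 0.5]
grip_width: 84.9
```

{"name": "servo_tool", "arguments": {
  "increments": [
    [20,54,0,0],
    [20,54,0,0],
    [20,54,0,0],
    [20,54,0,0],
    [0,0,0,0]
  ]
}}

```text
clock: 2.58
position: [520.5, 128.1, 238.8]
orientation: [0.983, 0.183, -0.0, -0.0]
wrist_force: [0.9, -1.3, -0.2]
grip_width: 84.9
```

{"name": "servo_tool", "arguments": {
  "increments": [
    [11,27,0,0],
    [11,26,0,0],
    [0,0,0,0]
  ]
}}

```text
clock: 2.95
position: [542.3, 178.5, 239.1]
orientation: [0.983, 0.181, -0.0, 0.0]
wrist_force: [0.0, -0.4, 0.1]
grip_width: 84.9
```

Run:
```python
from h import *
np.set_printoptions(precision=1,suppress=True)
print(sense()["position"])
f=grab_frame("scene")
for nm in("blue_knob","yellow_knob"):
  for r in pinpoint(f,nm)[:1]: uv=np.array(r["xy"])*[640,480];print(nm,r["conf"],uv,atz(f,uv,166))
cv2.imwrite("pics/s2.png",cv2.resize(f["image"][130:330,330:560],None,fx=3,fy=3)[:,:,::-1])
```

```text
[542.3 178.5 239.1]
blue_knob 0.79 [433.9 221.6] [542.3 177.7 166. ]
yellow_knob 0.74 [210.1 227.3] [ 517.1 -186.8  166. ]
```

View pics/s2.png

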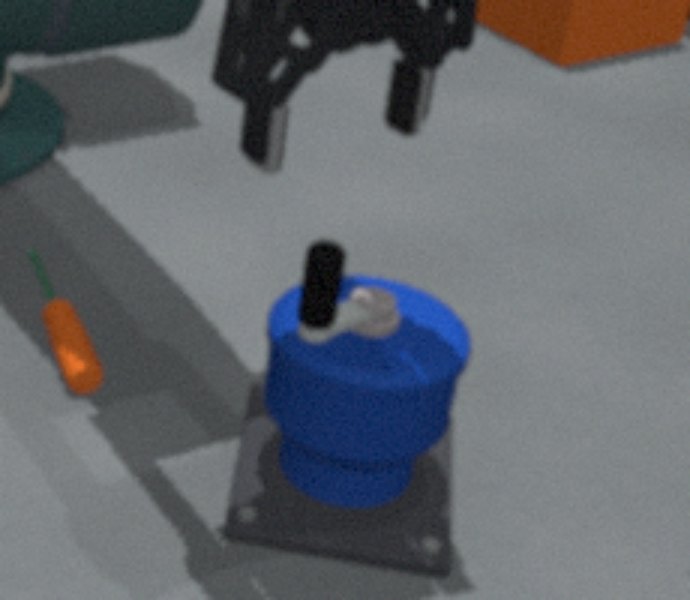

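The crop shows the open fingers straddling the blue handle from above, with the arm pointing away from the hub as measured. Next I'll shift slightly, descend and grip.

{"name": "servo_tool", "arguments": {
  "increments": [
    [0,2.5,-20,0],
    [0,0,-25,0],
    [0,0,-25,0],
    [0,0,-12,0],
    [0,0,0,0]
  ]
}}

```text
clock: 3.72
position: [541.8, 180.4, 156.3]
orientation: [0.984, 0.181, -0.001, 0.0]
wrist_force: [-0.9, 0.1, 0.5]
grip_width: 85.1
```

{"name": "servo_tool", "arguments": {
  "increments": [
    [0,0,0,0],
    [0,0,0,0],
    [0,0,0,0],
    [0,0,0,0],
    [0,0,0,0]
  ],
  "gripper": 10,
  "grip_force": 30
}}

```text
clock: 4.35
position: [541.9, 181.8, 157.9]
orientation: [0.983, 0.181, 0.0, -0.001]
wrist_force: [-4.7, 9.2, 4.0]
grip_width: 21.0
```

Run:
```python
from h import *
np.set_printoptions(precision=1,suppress=True)
s=sense();print(s["clock"],s["position"],s["wrist_force"],s["grip_width"])
a0=-64.5;C=np.zeros(2)
a=np.radians(a0-12*np.arange(31));p=45*np.c_[np.cos(a),np.sin(a)]
d=np.diff(np.round(p,1),axis=0).round(1)
for i in range(0,30,5):print(i,[[float(x+0),float(y+0),0,0] for x,y in d[i:i+5]])
```

```text
4.35 [541.9 181.8 157.9] [-4.7  9.2  4. ] 21.00024519798494
0 [[-8.9, -3.2, 0, 0], [-9.3, -1.2, 0, 0], [-9.4, 0.8, 0, 0], [-9.0, 2.6, 0, 0], [-8.3, 4.5, 0, 0]]
5 [[-7.1, 6.1, 0, 0], [-5.8, 7.5, 0, 0], [-4.0, 8.5, 0, 0], [-2.2, 9.1, 0, 0], [-0.3, 9.4, 0, 0]]
10 [[1.8, 9.3, 0, 0], [3.6, 8.7, 0, 0], [5.3, 7.7, 0, 0], [6.8, 6.5, 0, 0], [8.0, 4.9, 0, 0]]
15 [[8.9, 3.2, 0, 0], [9.3, 1.2, 0, 0], [9.4, -0.8, 0, 0], [9.0, -2.6, 0, 0], [8.3, -4.5, 0, 0]]
20 [[7.1, -6.1, 0, 0], [5.8, -7.5, 0, 0], [4.0, -8.5, 0, 0], [2.2, -9.1, 0, 0], [0.3, -9.4, 0, 0]]
25 [[-1.8, -9.3, 0, 0], [-3.6, -8.7, 0, 0], [-5.3, -7.7, 0, 0], [-6.8, -6.5, 0, 0], [-8.0, -4.9, 0, 0]]
```

{"name": "servo_tool", "arguments": {
  "increments": [
    [-9.3,-2.3,0,0],
    [-9.3,-1.2,0,0],
    [-9.4,0.8,0,0],
    [-9.0,2.6,0,0],
    [-8.3,4.5,0,0]
  ]
}}

```text
clock: 4.97
position: [496.8, 185.1, 158.0]
orientation: [0.984, 0.181, 0.001, -0.0]
wrist_force: [5.1, 4.2, 4.6]
grip_width: 21.0
```

Forces are low and the radius from my centre estimate is 44.9 mm, so I'll carry on.

{"name": "servo_tool", "arguments": {
  "increments": [
    [-7.1,6.1,0,0],
    [-5.8,7.5,0,0],
    [-4.0,8.5,0,0],
    [-2.2,9.1,0,0],
    [-0.3,9.4,0,0]
  ]
}}

```text
clock: 5.6
position: [477.1, 225.5, 158.1]
orientation: [0.984, 0.181, 0.0, 0.0]
wrist_force: [-0.4, -2.1, 8.6]
grip_width: 21.0
```

{"name": "servo_tool", "arguments": {
  "increments": [
    [1.8,9.3,0,0],
    [3.6,8.7,0,0],
    [5.3,7.7,0,0],
    [6.8,6.5,0,0],
    [8.0,4.9,0,0]
  ]
}}

```text
clock: 6.22
position: [502.6, 263.3, 158.1]
orientation: [0.983, 0.181, 0.0, -0.0]
wrist_force: [-3.2, 0.8, 8.1]
grip_width: 21.2
```

{"name": "servo_tool", "arguments": {
  "increments": [
    [8.9,3.2,0,0],
    [9.3,1.2,0,0],
    [9.4,-0.8,0,0],
    [9.0,-2.6,0,0],
    [8.3,-4.5,0,0]
  ]
}}

```text
clock: 6.85
position: [548.0, 259.6, 158.1]
orientation: [0.983, 0.181, 0.001, -0.0]
wrist_force: [-1.1, 3.2, 7.0]
grip_width: 21.4
```

{"name": "servo_tool", "arguments": {
  "increments": [
    [7.1,-6.1,0,0],
    [5.8,-7.5,0,0],
    [4.0,-8.5,0,0],
    [2.2,-9.1,0,0],
    [0.3,-9.4,0,0]
  ]
}}

```text
clock: 7.48
position: [567.2, 218.5, 158.0]
orientation: [0.983, 0.181, 0.0, -0.0]
wrist_force: [-2.7, 2.2, 6.8]
grip_width: 20.8
```

{"name": "servo_tool", "arguments": {
  "increments": [
    [-1.8,-9.3,0,0],
    [-3.6,-8.7,0,0],
    [-5.3,-7.7,0,0],
    [-6.8,-6.5,0,0],
    [-8.0,-4.9,0,0]
  ]
}}

```text
clock: 8.1
position: [541.3, 181.7, 157.9]
orientation: [0.983, 0.181, 0.0, -0.0]
wrist_force: [-0.9, 7.5, 5.7]
grip_width: 20.8
```

Run:
```python
from h import *
np.set_printoptions(precision=1,suppress=True)
s=sense();print(s["clock"],s["position"],s["wrist_force"],s["grip_width"])
f=grab_frame("scene")
for nm in("blue_knob","yellow_knob"):
  for r in pinpoint(f,nm)[:1]: uv=np.array(r["xy"])*[640,480];print(nm,r["conf"],uv,atz(f,uv,166))
cv2.imwrite("pics/s3.png",cv2.resize(f["image"][130:330,330:560],None,fx=3,fy=3)[:,:,::-1])
```

```text
8.1 [541.3 181.7 157.9] [-0.9  7.5  5.7] 20.803340590753244
blue_knob 0.63 [436.2 221. ] [540.8 182.1 166. ]
```

View pics/s3.png

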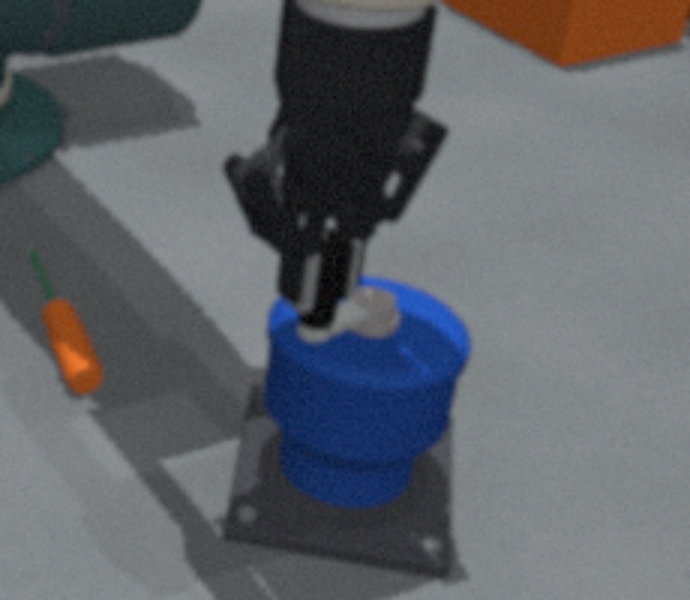

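One turn is done. The gripper still holds the handle, and the arm points the same way as at the start (handle foot at about (318,322) in the crop). Now the second turn.

{"name": "servo_tool", "arguments": {
  "increments": [
    [-8.9,-3.2,0,0],
    [-9.3,-1.2,0,0],
    [-9.4,0.8,0,0],
    [-9.0,2.6,0,0],
    [-8.3,4.5,0,0]
  ]
}}

```text
clock: 8.88
position: [496.8, 185.2, 158.0]
orientation: [0.984, 0.181, 0.001, -0.0]
wrist_force: [5.5, 4.8, 4.6]
grip_width: 21.2
```

{"name": "servo_tool", "arguments": {
  "increments": [
    [-7.1,6.1,0,0],
    [-5.8,7.5,0,0],
    [-4.0,8.5,0,0],
    [-2.2,9.1,0,0],
    [-0.3,9.4,0,0]
  ]
}}

```text
clock: 9.5
position: [477.1, 225.6, 158.0]
orientation: [0.984, 0.181, 0.0, 0.0]
wrist_force: [0.6, -2.8, 7.9]
grip_width: 21.2
```

{"name": "servo_tool", "arguments": {
  "increments": [
    [1.8,9.3,0,0],
    [3.6,8.7,0,0],
    [5.3,7.7,0,0],
    [6.8,6.5,0,0],
    [8.0,4.9,0,0]
  ]
}}

```text
clock: 10.12
position: [502.6, 263.3, 158.1]
orientation: [0.983, 0.181, -0.0, -0.0]
wrist_force: [-3.3, 1.0, 9.0]
grip_width: 21.0
```

{"name": "servo_tool", "arguments": {
  "increments": [
    [8.9,3.2,0,0],
    [9.3,1.2,0,0],
    [9.4,-0.8,0,0],
    [9.0,-2.6,0,0],
    [8.3,-4.5,0,0]
  ]
}}

```text
clock: 10.75
position: [548.0, 259.7, 158.1]
orientation: [0.983, 0.181, 0.001, -0.0]
wrist_force: [-1.1, 1.8, 7.7]
grip_width: 21.2
```

{"name": "servo_tool", "arguments": {
  "increments": [
    [7.1,-6.1,0,0],
    [5.8,-7.5,0,0],
    [4.0,-8.5,0,0],
    [2.2,-9.1,0,0],
    [0.3,-9.4,0,0]
  ]
}}

```text
clock: 11.38
position: [567.2, 218.5, 158.0]
orientation: [0.984, 0.181, 0.0, -0.0]
wrist_force: [-2.4, 2.5, 6.7]
grip_width: 21.1
```

{"name": "servo_tool", "arguments": {
  "increments": [
    [-1.8,-9.3,0,0],
    [-3.6,-8.7,0,0],
    [-5.3,-7.7,0,0],
    [-6.8,-6.5,0,0],
    [-8.0,-4.9,0,0]
  ]
}}

```text
clock: 12.0
position: [541.3, 181.7, 157.9]
orientation: [0.984, 0.181, 0.0, -0.0]
wrist_force: [-1.4, 7.8, 7.2]
grip_width: 20.8
```

{"name": "servo_tool", "arguments": {
  "increments": [
    [0,0,0,0],
    [0,0,0,0]
  ]
}}

```text
clock: 12.25
position: [541.2, 181.8, 157.9]
orientation: [0.983, 0.181, -0.0, -0.0]
wrist_force: [-3.3, 1.9, 8.4]
grip_width: 21.4
```

{"name": "servo_tool", "arguments": {
  "increments": [
    [0,0,0,0],
    [0,0,0,0],
    [0,0,0,0],
    [0,0,0,0],
    [0,0,0,0]
  ],
  "gripper": 85
}}

```text
clock: 12.88
position: [541.8, 181.5, 157.2]
orientation: [0.984, 0.181, -0.0, 0.0]
wrist_force: [-0.2, -0.2, -0.1]
grip_width: 85.1
```

{"name": "servo_tool", "arguments": {
  "increments": [
    [0,0,10,0],
    [0,0,25,0],
    [0,0,35,0],
    [0,0,30,0],
    [0,0,0,0]
  ]
}}

```text
clock: 13.5
position: [542.4, 181.8, 260.7]
orientation: [0.984, 0.181, 0.002, -0.0]
wrist_force: [0.1, 1.0, -0.8]
grip_width: 84.7
```

{"name": "servo_tool", "arguments": {
  "increments": [
    [-20,-50,0,0],
    [-20,-50,0,0],
    [-20,-50,0,0],
    [-20,-50,0,0],
    [0,0,0,0]
  ]
}}

```text
clock: 14.12
position: [460.7, -20.8, 257.3]
orientation: [0.984, 0.179, 0.0, 0.0]
wrist_force: [0.2, 1.2, 0.6]
grip_width: 84.9
```

Run:
```python
from h import *
np.set_printoptions(precision=1,suppress=True)
s=sense();print(s["clock"],s["position"],s["wrist_force"],s["grip_width"])
for n in("scene","top"):
  f=grab_frame(n)
  for nm in("blue_knob","yellow_knob"):
    for r in pinpoint(f,nm)[:1]: uv=np.array(r["xy"])*[640,480];print(n,nm,r["conf"],uv,atz(f,uv,166))
cv2.imwrite("pics/c4.png",cv2.resize(f["image"][205:300,135:225],None,fx=6,fy=6,interpolation=2)[:,:,::-1])
```

```text
14.125 [460.7 -20.8 257.3] [0.2 1.2 0.6] 84.94274817745665
scene blue_knob 0.82 [436.  218.4] [532.9 184.3 166. ]
scene yellow_knob 0.66 [210.6 227.5] [ 518. -186.  166.]
top blue_knob 0.96 [194.  238.6] [540.6 185.2 166. ]
```

View pics/c4.png

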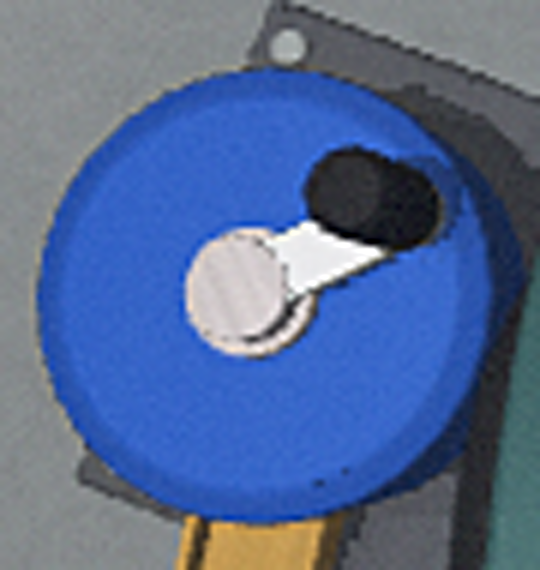

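The handle top is at about (346,190) in the crop, against (345,187) before, so it is back at the start. The gripper is clear, and I'm handing in.

```bash
python3 -c "
from workcell import *
print(close_job())"
```

```text
the job is handed in; nothing more can be done
None
```

I turned the blue feeder's crank two full turns clockwise, let go of the handle, moved the gripper clear and handed the job in. No verdict is reported.

- **Turning:** I gripped the handle from above at about (542, 181) mm and carried it round a 45 mm circle in 12° steps. The wrist force readings taken after each move stayed around 10 N. The job took about 14 s of the 56 s allowed.
- **Blue handle at rest:** In the top view after release, the handle sits within about 1 mm of where it started.
- **Disagreement:** The scene-camera network's last reading put the blue handle at (533, 184) mm, against (541, 185) from the top-camera network. The scene reading was about 16 mm from its own first one. I took this as network noise, because the top crop and the gripper position (541, 182) mm at release agree with the start.
- **Yellow handle:** It was not touched. The scene network placed it within about 4 mm of its first position. The top-camera network did not report it in the last picture, so that check rests on one camera.

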